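# Line up a graduated set of beakers on the ware board

## Task

A set of six clay beakers is being lined up by height on the ware board: the tallest and the shortest already stand at the two ends. Put the other four on the free discs between them, one upright on the middle of each disc, so that the heights step down in order from the tallest to the shortest. Set them down rather than drop them, tip none over, and leave the two end beakers where they stand.

Things in the scene. Friction and masses are not known exactly. Their poses are not given: they have to be found in the camera images.
- beaker_60_mid (a point): straight-sided open beaker of unglazed terracotta-coloured clay, 44 mm outside diameter, 60 mm tall, walls 4 mm (the shortest of the set; already stands at one end of the row, stays there). The point is its centre, 30 mm above its foot, on its axis; z points out of its mouth
- beaker_75_mid (a point): straight-sided open beaker of unglazed terracotta-coloured clay, 48 mm outside diameter, 75 mm tall, walls 4 mm (one of the four to be placed; stands upright on the table at the start). The point is its centre, 37.5 mm above its foot, on its axis; z points out of its mouth
- beaker_90_mid (a point): straight-sided open beaker of unglazed terracotta-coloured clay, 52 mm outside diameter, 90 mm tall, walls 4 mm (one of the four to be placed; stands upright on the table at the start). The point is its centre, 45 mm above its foot, on its axis; z points out of its mouth
- beaker_105_mid (a point): straight-sided open beaker of unglazed terracotta-coloured clay, 56 mm outside diameter, 105 mm tall, walls 4 mm (one of the four to be placed; stands upright on the table at the start). The point is its centre, 52.5 mm above its foot, on its axis; z points out of its mouth
- beaker_120_mid (a point): straight-sided open beaker of unglazed terracotta-coloured clay, 60 mm outside diameter, 120 mm tall, walls 4 mm (one of the four to be placed; stands upright on the table at the start). The point is its centre, 60 mm above its foot, on its axis; z points out of its mouth
- beaker_135_mid (a point): straight-sided open beaker of unglazed terracotta-coloured clay, 64 mm outside diameter, 135 mm tall, walls 4 mm (the tallest of the set; already stands at the other end of the row, stays there). The point is its centre, 67.5 mm above its foot, on its axis; z points out of its mouth
- disc_a_top (a point): one of the four free flat round buff clay discs, 78 mm across and 8 mm thick, fixed about 100 mm apart in a row along the ware board, a dark plank 660 x 120 mm whose top is 34 mm above the table (which of the four places in the row it is varies: go by position). The point is the centre of its top face, about 42 mm above the table; x points across the board, y along it, z up
- disc_b_top (a point): one of the four free flat round buff clay discs, 78 mm across and 8 mm thick, fixed about 100 mm apart in a row along the ware board, a dark plank 660 x 120 mm whose top is 34 mm above the table (which of the four places in the row it is varies: go by position). The point is the centre of its top face, about 42 mm above the table; x points across the board, y along it, z up
- disc_c_top (a point): one of the four free flat round buff clay discs, 78 mm across and 8 mm thick, fixed about 100 mm apart in a row along the ware board, a dark plank 660 x 120 mm whose top is 34 mm above the table (which of the four places in the row it is varies: go by position). The point is the centre of its top face, about 42 mm above the table; x points across the board, y along it, z up
- disc_d_top (a point): one of the four free flat round buff clay discs, 78 mm across and 8 mm thick, fixed about 100 mm apart in a row along the ware board, a dark plank 660 x 120 mm whose top is 34 mm above the table (which of the four places in the row it is varies: go by position). The point is the centre of its top face, about 42 mm above the table; x points across the board, y along it, z up
There are look-alikes about, which are no part of the job. Leave any blue look-alike of the part that bears beaker_105_mid alone.

How it is judged:
By the outcome, as a careful person would: the job done as asked, in the order asked, and still so for the second after the job is handed in, with the robot touching nothing.
It also fails if it takes over 99 s, if anything falls off the work surface, if the arm or the gripper's body presses on something with over 40 N, if the wrist force passes 120 N, or if a joint passes its speed limit or range.

## Robot

A 6-joint arm with a two-finger parallel gripper is mounted at the origin on the work surface. World frame = base frame: x ahead of the robot, y to its left, z up, the work surface at z = 0. Lengths are in m, angles in rad, forces in N, time in s.
With the tool pointing down it reaches from about 0.3 to 0.875 m from the base axis. Payload 6.4 kg.
Tool frame: the origin (TCP) lies on the centre line of the jaws, within the pads' length; the fingertips stand 22 mm ahead of it and the grasp point (between the pads) lies 3 mm ahead of it; z points along the fingers, y is the direction in which the jaws open and shut (so a half turn about z gives the same grasp; the last joint's range is limited). The gripper opens to 85 mm and grips with 20 to 120 N. Pads are 22 mm wide; open, the fingers measure 114 mm over their backs; the gripper's body (76 mm by 85 mm) begins 54 mm behind the grasp point. The pads swing forward as they close: fully open they stand 13 mm farther back than shut.
Start: joints at [-1.427, 0.181, 1.607, -0, 1.354, -0.206], TCP at [0.197, -0.54, 0.23] pointing down, gripper open.
Joint ranges: [-2.99, 2.99], [-0.89, 2.07], [0.3, 2.58], [-1.14, 4.28], [0, 2.63], [-3.12, 3.12]. Speed limits (rad/s): [2.57, 2.57, 3.01, 3.14, 3.14, 3.14].

## Interface

Orientations are given as a rotation vector (axis times angle).
In Python, from station import readout, imaging, order gives the robot as it stands.
- The arm moves only by the tool drive_tool, never from a script. Its argument "series" is a list of rows, each a list of 7 numbers: the opening, from 0 (shut) to 1 (fully open), then the shift along the tool's x, y, z in mm, then the turn, a rotation vector about the tool's x, y, z in degrees. A call has 1 to 10 rows; each row shifts and turns the commanded pose from where the row before left it, along the tool's axes as they then stand; what a row does not reach is not made up. A row lasts 1/10 s, in which the tool goes at most 50 mm and 8.59 degrees, less where a joint would pass 70% of its speed; a pose out of reach is approached as far as the arm can. A call is refused whole if a number of a shift passes 50 or a number of a turn 8.59, either way. A call with a gripper value outside its range is refused whole. The fingers move at their own pace and stop on an object; "squeeze" is the grip in N (left out, the last holds). Time passes only in rows, so rows that do not move let the fingers close. It gives the time, the measured TCP pose, the force and the opening at its end, in the units of the state.
- readout.get_state(): the state, without advancing time (a new reading comes with each control period).
- imaging.camera(name): name is "side" or "top"; returns the picture (420x560x3 uint8, blue, green, red); there is no depth.
- imaging.get_calibration(name): a dict with "vertical_fov" (degrees; the focal length in pixels is half the picture's height over the tangent of half this angle, whatever the lens; pixels are square), "cx", "cy" (the principal point, pixels), "xyz" and "orientation" of the camera in the world. Camera axes: x right, y down, z forward; pixel columns grow to the right and rows downward; lengths in m; the calibration is good to about 2 mm. A picture is of the moment at which its call begins. get_calibration takes no time and is no camera call.
- order.sign_off(): hands the job in, once; it reports no verdict.
The state is a dict: "t": time; "joint_pos": joint angles; "joint_velocities": joint speeds; "tau": joint torques, N m; "position": TCP position; "tool_rot": TCP orientation; "ft_force": force on the tool from outside, world axes, zero at the start; "moment": the same for the moment, N m; "width": opening from 0.0 (shut) to 1.0 (fully open).
Only numpy, scipy, OpenCV 4.12 (cv2) and the standard library are available. Lean on these libraries where they do the work, as an engineer would, in place of code of your own. Each camera call takes 0.05 s, during which the arm holds its last target. There are 200 camera calls.

## Working session

There is one attempt and no reset: what is moved stays moved. The work goes in short steps, Python scripts to look and compute and a tool call to move; the robot and the scene stay as the last step left them, time stands still between calls to the robot, and variables do not carry over. Pictures are saved under pics/ and viewed, about 12 in all and at most 16, crops included, and the job is handed in when it is done.

Besides the shell and the picture viewer there is one more tool, called after "Request:" as name([rows], argument=value, ...), one row to a line, values as JSON. drive_tool: Moves the arm, as the interface text tells. Its arguments: {"type":"object","properties":{"series":{"type":"array"},"squeeze":{"type":"number"}},"required":["series"]}

```bash
mkdir -p pics; python3 - <<'E'
from station import readout, imaging
import cv2
for n in("top","side"):
    cv2.imwrite(f"pics/{n}0.png",imaging.camera(n)); print(n,imaging.get_calibration(n))
print(readout.get_state())
E
```

```text
top {'vertical_fov': 57.65806162482931, 'cx': 286.3051180877416, 'cy': 210.25013199242778, 'xyz': array([ 0.39467729, -0.00350421,  0.9516814 ]), 'orientation': array([-2.19541496,  2.13579467, -0.15243672])}
side {'vertical_fov': 48.90464644392382, 'cx': 277.9210676050651, 'cy': 209.05928575617793, 'xyz': array([-0.05312321,  0.62162846,  0.8463931 ]), 'orientation': array([-0.93338798,  2.46219344, -1.07508705])}
{'t': 0.1, 'joint_pos': array([-1.42732772e+00,  1.81416934e-01,  1.60792267e+00, -3.51074439e-06,
        1.35375359e+00, -2.06268067e-01]), 'joint_velocities': array([-0.00038558,  0.00018636, -0.00196039, -0.0014652 ,  0.00274807,
       -0.00248752]), 'tau': array([-1.26189580e-04, -4.45877516e+01, -3.52237952e+01, -2.49328687e-04,
        4.18192489e-03,  4.24513212e-05]), 'position': array([ 0.19698549, -0.53968678,  0.22929515]), 'tool_rot': array([-3.09220441e+00, -5.46309755e-01, -6.85836250e-05]), 'ft_force': array([ 0.55095367, -0.32334059,  0.00758982]), 'moment': array([-0.01752752, -0.01724374, -0.00968403]), 'width': 1.001649011939786}
```

View pics/top0.png

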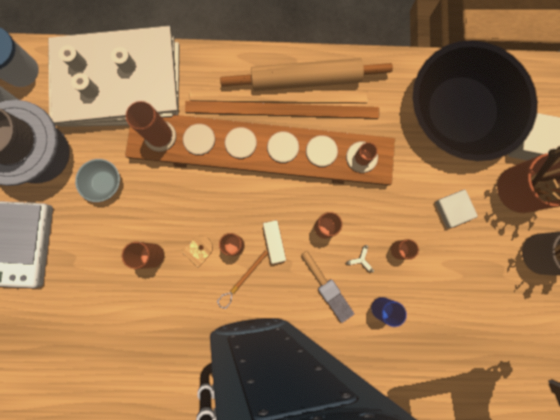

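View pics/side0.png

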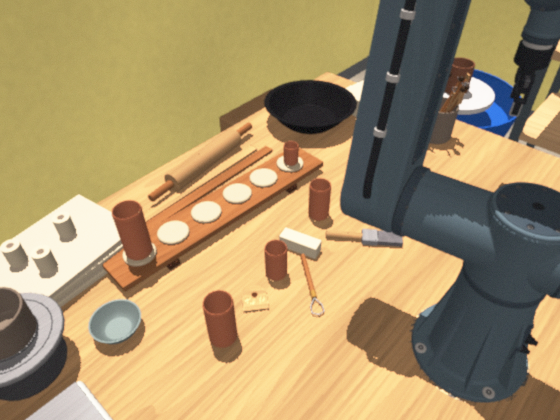

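```bash
cat > h.py <<'E'
import numpy as np,cv2
from scipy.spatial.transform import Rotation as R
from station import readout,imaging
def cal(n):
    c=imaging.get_calibration(n); f=210/np.tan(np.radians(c['vertical_fov'])/2)
    return f,c['cx'],c['cy'],np.array(c['xyz']),R.from_rotvec(c['orientation']).as_matrix()
def plane(n,u,v,z):
    f,cx,cy,p,M=cal(n); d=M@[(u-cx)/f,(v-cy)/f,1]; return p+d*(z-p[2])/d[2]
def proj(n,P):
    f,cx,cy,p,M=cal(n); q=M.T@(np.array(P)-p); return np.array([cx+f*q[0]/q[2],cy+f*q[1]/q[2]])
E
python3 - <<'E'
from h import *
a=cv2.imread('pics/top0.png')
cv2.imwrite('pics/z1.png',cv2.resize(a[200:335,110:430],None,fx=2.5,fy=2.5,interpolation=cv2.INTER_CUBIC))
hsv=cv2.cvtColor(a,cv2.COLOR_BGR2HSV)
for n in("top","side"):
    a=cv2.imread(f'pics/{n}0.png');hsv=cv2.cvtColor(a,cv2.COLOR_BGR2HSV)
    m=cv2.inRange(hsv,(0,0,150),(40,125,255))
    for c in cv2.findContours(m,0,2)[0]:
        A=cv2.contourArea(c)
        if 150<A<1500:
            (u,v),ax,an=cv2.fitEllipse(cv2.convexHull(c)); print(n,A,np.round([u,v,*ax],1),plane(n,u,v,.042).round(4))
b=cv2.imread('pics/top0.png')
for p in [(140,256),(232,244),(328,226),(404,250),(140,110),(365,153)]: print(p,b[p[1],p[0]],[plane('top',*p,z)[:2].round(3) for z in(0,.1)])
E
```

```text
top 177.0 [224.5 299.8  14.   18.2] [0.2935 0.1205 0.042 ]
top 253.0 [336.8 300.9  23.7  49.5] [ 0.2972 -0.1415  0.042 ]
top 206.0 [362.1 258.9  27.8  31.9] [ 0.3964 -0.2008  0.042 ]
top 633.5 [274.4 241.6  25.5  47.5] [0.4318 0.0084 0.042 ]
top 902.5 [457.5 207.2  36.4  41.6] [ 0.5269 -0.4329  0.042 ]
top 179.0 [356.8 153.8  20.3  27.4] [ 0.6522 -0.1871  0.042 ]
top 751.0 [321.4 150.4  31.2  32.2] [ 0.658  -0.1001  0.042 ]
top 745.5 [282.7 146.5  31.1  32. ] [ 0.6648 -0.0048  0.042 ]
top 747.0 [240.2 142.4  31.2  31.9] [0.6719 0.0996 0.042 ]
top 741.5 [198.5 138.8  31.1  32.2] [0.6777 0.2019 0.042 ]
top 1055.0 [542.3 133.2  40.3  46.2] [ 0.7197 -0.6517  0.042 ]
top 525.5 [ 10.8 141.6  62.8  69.4] [0.656  0.6542 0.042 ]
top 673.0 [ 13.9 140.7  76.   85.8] [0.6584 0.6469 0.042 ]
side 572.0 [172.7 231.7  23.2  33.3] [0.6767 0.206  0.042 ]
side 498.5 [205.6 211.3  21.6  31.2] [0.6713 0.1033 0.042 ]
side 444.0 [236.8 192.7  20.2  29.9] [ 0.6631 -0.0007  0.042 ]
side 400.5 [263.1 177.   18.8  28.7] [ 0.6561 -0.0962  0.042 ]
side 682.0 [472.2  95.4  31.8  41.4] [ 0.417  -0.9063  0.042 ]
side 1280.5 [545.1  99.3  35.   85.2] [ 0.2174 -1.0417  0.042 ]
(140, 256) [ 40  67 117] [array([0.389, 0.338]), array([0.39 , 0.302])]
(232, 244) [ 61  95 163] [array([0.425, 0.114]), array([0.421, 0.102])]
(328, 226) [ 46  70 119] [array([ 0.476, -0.124]), array([ 0.468, -0.111])]
(404, 250) [ 45  70 120] [array([ 0.421, -0.315]), array([ 0.418, -0.282])]
(140, 110) [40 56 86] [array([0.762, 0.366]), array([0.724, 0.327])]
(365, 153) [ 47  70 119] [array([ 0.667, -0.217]), array([ 0.638, -0.194])]
```

View pics/z1.png

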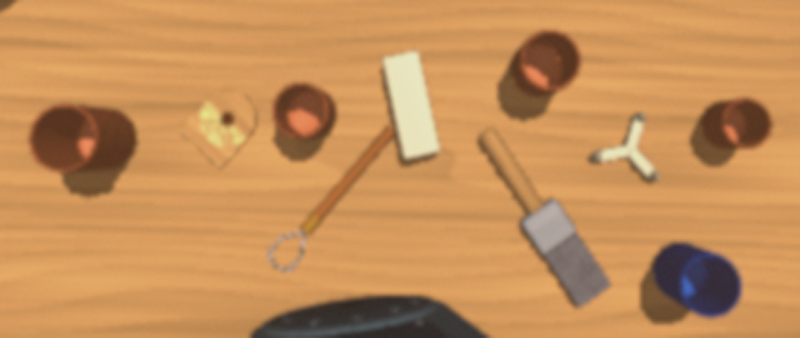

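```bash
python3 - <<'E'
from h import *
a=cv2.imread('pics/side0.png')
cv2.imwrite('pics/z2.png',cv2.resize(a[165:355,195:345],None,fx=4,fy=3.1578,interpolation=cv2.INTER_CUBIC))
E=dict(A=(31,101,105,172,120),B=(274,334,82,139,90),C=(518,580,31,94,105),D=(720,771,99,147,75))
for k,(l,r,t,b,h) in E.items():
    u,v=110+(l+r)/5,200+(t+b)/5-0
    u,v=110+((l+r)/2+.5)/2.5-.5,200+((t+b)/2+.5)/2.5-.5
    P=plane('top',u,v,h/1000); w=plane('top',u+(r-l)/5,v,h/1000)-plane('top',u-(r-l)/5,v,h/1000)
    print(k,P.round(4),'dia',np.linalg.norm(w).round(4),'side rim',proj('side',P).round(1),'foot',proj('side',P*[1,1,0]).round(1))
# beaker masks in side
hsv=cv2.cvtColor(a,cv2.COLOR_BGR2HSV); m=cv2.inRange(hsv,(0,120,40),(9,255,150))
for c in cv2.findContours(m,0,2)[0]:
    if cv2.contourArea(c)>150: print(cv2.boundingRect(c),np.round(cv2.minAreaRect(c)[0],1))
E
```

```text
A [0.3915 0.3037 0.12  ] dia 0.0598 side rim [219.7 300.3] foot [225.2 334.8]
B [0.422  0.1044 0.09  ] dia 0.0538 side rim [277.4 245.8] foot [277.9 271.8]
C [ 0.4701 -0.1135  0.105 ] dia 0.0555 side rim [320.9 184.5] foot [318.9 214.9]
D [ 0.422  -0.2993  0.075 ] dia 0.0472 side rim [376.3 167.6] foot [372.8 188.7]
(204, 292, 33, 55) [219.7 319. ]
(266, 241, 21, 39) [276. 260.]
(113, 202, 39, 58) [132.2 230.3]
(309, 180, 21, 40) [319.1 199.5]
(284, 142, 14, 23) [290.5 153. ]
(452, 59, 22, 17) [462.5  67. ]
```

View pics/z2.png

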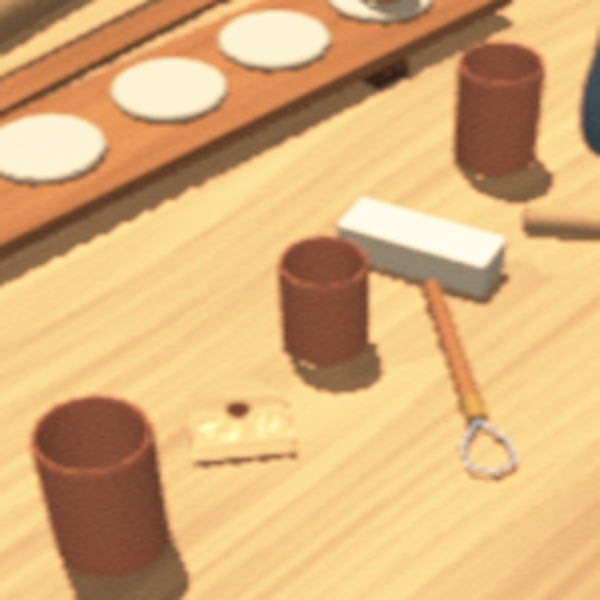

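Request:
drive_tool([
  [1,0,0,0,0,0,6.7],
  [1,0,0,0,0,0,6.7],
  [1,0,0,0,0,0,6.64],
  [1,32,-34,0,0,0,0],
  [1,32,-34,0,0,0,0],
  [1,32,-34,0,0,0,0],
  [1,32,-35,0,0,0,0],
  [1,32,-35,0,0,0,0],
  [1,32,-35,0,0,0,0],
  [1,32,-35,0,0,0,0],
], squeeze=30)

```text
t: 1.1
position: [0.4219, -0.2964, 0.2299]
tool_rot: [-3.141, 0.0, 0.0]
ft_force: [1.4, -0.1, 0.1]
width: 0.999
```

```bash
python3 - <<'E'
from h import *
t=imaging.camera('top');s=imaging.camera('side')
a=cv2.resize(t[190:310,330:480],None,fx=2.65,fy=2.65*1.0,interpolation=cv2.INTER_CUBIC)
b=cv2.resize(s[100:220,300:450],None,fx=2.65,fy=2.65,interpolation=cv2.INTER_CUBIC)
cv2.imwrite('pics/c1.png',np.hstack([a,b]))
p=readout.get_state()['position']
for n in('top','side'):print(n,proj(n,p).round(1),proj(n,[.421,-.2975,.075]).round(1),proj(n,[.421,-.2975,0]).round(1))
E
```

```text
top [432.2 246. ] [407.1 249.3] [397.1 249.9]
side [382.7 118.9] [376.2 168.1] [372.7 189.1]
```

View pics/c1.png

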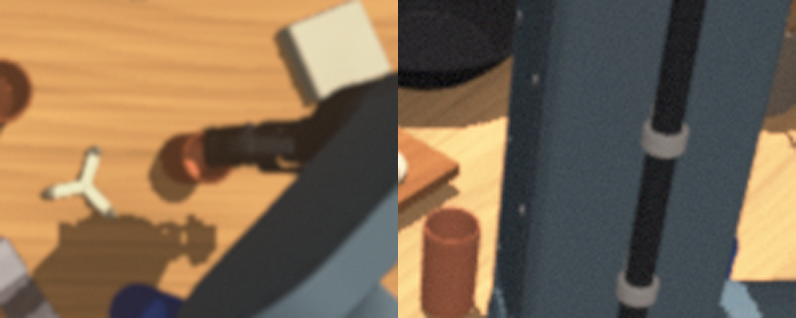

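Request:
drive_tool([
  [1,0,0,35,0,0,0],
  [1,0,0,35,0,0,0],
  [1,0,0,35,0,0,0],
  [1,0,0,30,0,0,0],
  [1,0,0,25,0,0,0],
  [1,0,0,15,0,0,0],
  [1,0,0,12,0,0,0],
  [1,0,0,0,0,0,0],
  [0.7,0,0,0,0,0,0],
  [0.5,0,0,0,0,0,0],
])

```text
t: 2.2
position: [0.4216, -0.299, 0.0441]
tool_rot: [3.14, 0.0, 0.002]
ft_force: [1.0, 0.0, 0.7]
width: 0.69
```

Request:
drive_tool([
  [0.3,0,0,0,0,0,0],
  [0.3,0,0,0,0,0,0],
  [0.3,0,0,0,0,0,0],
  [0.3,0,0,0,0,0,0],
  [0.3,0,0,0,0,0,0],
], squeeze=40)

```text
t: 2.7
position: [0.4218, -0.2989, 0.0444]
tool_rot: [3.14, 0.0, 0.002]
ft_force: [-0.9, 0.6, 6.4]
width: 0.542
```

Request:
drive_tool([
  [0.3,0,0,-8,0,0,0],
  [0.3,0,0,-20,0,0,0],
  [0.3,0,0,-27,0,0,0],
  [0.3,0,0,-30,0,0,0],
  [0.3,0,0,-30,0,0,0],
  [0.3,0,0,-25,0,0,0],
  [0.3,0,0,-15,0,0,0],
  [0.3,0,0,-5,0,0,0],
])

```text
t: 3.5
position: [0.4218, -0.2989, 0.2056]
tool_rot: [3.139, 0.0, 0.004]
ft_force: [-0.1, -0.3, -0.9]
width: 0.543
```

Request:
drive_tool([
  [0.3,10,-8,0,0,0,0],
  [0.3,25,-20,0,0,0,0],
  [0.3,30,-26,0,0,0,0],
  [0.3,30,-26,0,0,0,0],
  [0.3,30,-26,0,0,0,0],
  [0.3,30,-26,0,0,0,0],
  [0.3,30,-26,0,0,0,0],
  [0.3,25,-23,0,0,0,0],
  [0.3,15,-12,0,0,0,0],
  [0.3,10,-8,0,0,0,0],
])

```text
t: 4.5
position: [0.6564, -0.0945, 0.2008]
tool_rot: [-3.14, -0.003, 0.004]
ft_force: [0.5, 0.3, -1.7]
width: 0.538
```

```bash
cat > look.py <<'E'
import sys
from h import *
name,tx,ty,sx,sy=sys.argv[1],*map(int,sys.argv[2:6])
t=imaging.camera('top');s=imaging.camera('side')
g=lambda i,x,y:cv2.resize(i[y:y+120,x:x+130],None,fx=3,fy=3,interpolation=cv2.INTER_CUBIC)
cv2.imwrite(f'pics/{name}.png',np.hstack([g(t,tx,ty),g(s,sx,sy)]))
st=readout.get_state(); print(st['position'].round(4),st['ft_force'].round(1),st['width'])
E
python3 look.py c2 270 90 210 90
```

```text
[ 0.6563 -0.0954  0.2014] [ 0.1  0.5 -0.4] 0.5377047589604679
```

View pics/c2.png

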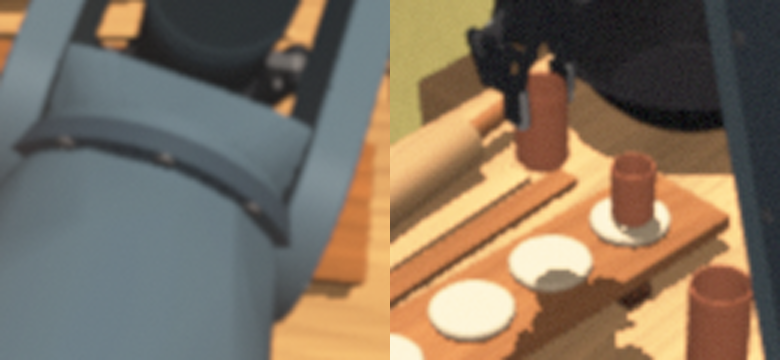

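Request:
drive_tool([
  [0.3,1,2,10,0,0,0],
  [0.3,0,0,20,0,0,0],
  [0.3,0,0,25,0,0,0],
  [0.3,0,0,25,0,0,0],
  [0.3,0,0,20,0,0,0],
  [0.3,0,0,10,0,0,0],
  [0.3,0,0,4,0,0,0],
  [0.3,0,0,0,0,0,0],
])

```text
t: 5.4
position: [0.6567, -0.0997, 0.0889]
tool_rot: [-3.142, 0.001, 0.001]
ft_force: [1.3, 0.7, -1.7]
width: 0.539
```

```bash
python3 look.py c3 270 90 210 110
```

```text
[ 0.6578 -0.0997  0.0904] [-0.   0.4 -0.8] 0.5393944000997378
```

View pics/c3.png

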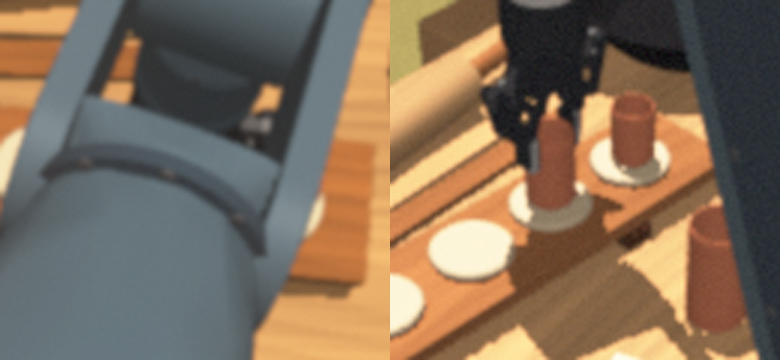

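Request:
drive_tool([
  [0.3,0,0,1,0,0,0],
  [0.3,0,0,1,0,0,0],
  [0.3,0,0,0,0,0,0],
])

```text
t: 5.8
position: [0.6572, -0.0992, 0.0874]
tool_rot: [3.141, 0.0, 0.001]
ft_force: [-0.0, -0.2, -1.3]
width: 0.538
```

Request:
drive_tool([
  [0.3,0,0,1,0,0,0],
  [0.3,0,0,0,0,0,0],
])

```text
t: 6.0
position: [0.6574, -0.0992, 0.0865]
tool_rot: [3.141, 0.0, 0.001]
ft_force: [-0.3, 0.3, 1.1]
width: 0.54
```

Request:
drive_tool([
  [0.3,0,0,1,0,0,0],
  [0.3,0,0,0,0,0,0],
])

```text
t: 6.2
position: [0.6576, -0.0993, 0.0865]
tool_rot: [3.141, 0.0, 0.002]
ft_force: [-2.6, 1.2, 7.8]
width: 0.543
```

Request:
drive_tool([
  [0.3,0,0,-0.7,0,0,0],
  [0.6,0,0,0,0,0,0],
  [0.75,0,0,0,0,0,0],
  [0.9,0,0,0,0,0,0],
  [0.9,0,0,0,0,0,0],
  [0.9,0,0,-10,0,0,0],
  [0.9,0,0,-30,0,0,0],
  [0.9,0,0,-40,0,0,0],
  [0.9,0,0,-40,0,0,0],
  [0.9,0,0,-40,0,0,0],
])

```text
t: 7.2
position: [0.657, -0.0991, 0.2482]
tool_rot: [3.141, 0.0, 0.001]
ft_force: [1.0, 0.1, -0.7]
width: 0.901
```

```bash
python3 look.py c4 270 90 210 110
```

```text
[ 0.6606 -0.1002  0.2549] [ 0.7 -0.1  0.1] 0.8945602192187293
```

View pics/c4.png

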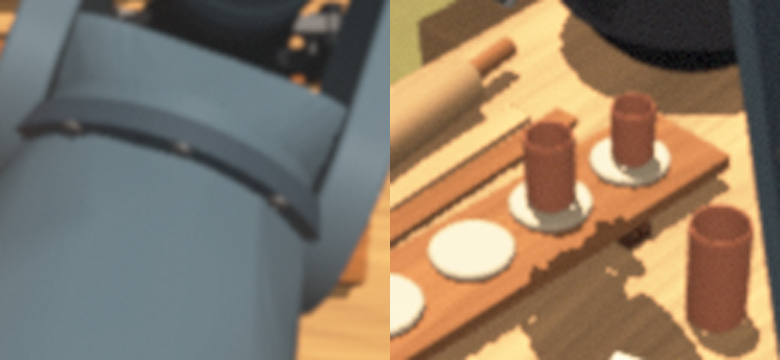

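Request:
drive_tool([
  [1,-20,-16,0,0,0,0],
  [1,-30,-26,0,0,0,0],
  [1,-30,-26,0,0,0,0],
  [1,-30,-26,0,0,0,0],
  [1,-30,-26,0,0,0,0],
  [1,-30,-26,0,0,0,0],
  [1,-30,-26,0,0,0,0],
  [1,-25,-23,0,0,0,0],
  [1,-12,-10,0,0,0,0],
  [1,0,0,0,0,0,0],
])

```text
t: 8.3
position: [0.4191, 0.1068, 0.2461]
tool_rot: [-3.142, -0.004, -0.001]
ft_force: [0.3, 0.3, 0.3]
width: 0.997
```

Request:
drive_tool([
  [1,2,0,35,0,0,0],
  [1,0,0,35,0,0,0],
  [1,0,0,35,0,0,0],
  [1,0,0,30,0,0,0],
  [1,0,0,25,0,0,0],
  [1,0,0,15,0,0,0],
  [1,0,0,12,0,0,0],
  [1,0,0,0,0,0,0],
  [0.75,0,0,0,0,0,0],
  [0.6,0,0,0,0,0,0],
])

```text
t: 9.3
position: [0.4232, 0.1056, 0.0597]
tool_rot: [3.141, -0.0, 0.003]
ft_force: [0.6, 0.1, -0.6]
width: 0.688
```

Request:
drive_tool([
  [0.3,0,0,0,0,0,0],
  [0.3,0,0,0,0,0,0],
  [0.3,0,0,0,0,0,0],
  [0.3,0,0,0,0,0,0],
  [0.3,0,0,0,0,0,0],
])

```text
t: 9.8
position: [0.4232, 0.1059, 0.06]
tool_rot: [3.141, 0.001, 0.004]
ft_force: [0.3, 0.3, 6.1]
width: 0.581
```

Request:
drive_tool([
  [0.3,0,0,-8,0,0,0],
  [0.3,0,0,-20,0,0,0],
  [0.3,0,0,-27,0,0,0],
  [0.3,0,0,-30,0,0,0],
  [0.3,0,0,-30,0,0,0],
  [0.3,0,0,-25,0,0,0],
  [0.3,0,0,-15,0,0,0],
  [0.3,0,0,-5,0,0,0],
])

```text
t: 10.6
position: [0.4229, 0.1058, 0.221]
tool_rot: [3.141, 0.0, 0.006]
ft_force: [0.4, -0.3, -1.9]
width: 0.581
```

Request:
drive_tool([
  [0.3,12,5,0,0,0,0],
  [0.3,25,11,0,0,0,0],
  [0.3,31,14,0,0,0,0],
  [0.3,31,14,0,0,0,0],
  [0.3,31,14,0,0,0,0],
  [0.3,31,14,0,0,0,0],
  [0.3,31,14,0,0,0,0],
  [0.3,26,12,0,0,0,0],
  [0.3,15,7,0,0,0,0],
  [0.3,10,4,0,0,0,0],
])

```text
t: 11.6
position: [0.6657, -0.0045, 0.216]
tool_rot: [-3.141, 0.002, 0.005]
ft_force: [-0.3, 0.0, -1.3]
width: 0.581
```

Request:
drive_tool([
  [0.3,0,0,0,0,0,0],
  [0.3,0,0,0,0,0,0],
])

```text
t: 11.8
position: [0.6643, -0.003, 0.2176]
tool_rot: [-3.141, -0.0, 0.003]
ft_force: [-0.6, -0.6, -2.5]
width: 0.584
```

Request:
drive_tool([
  [0.3,1,0,10,0,0,0],
  [0.3,0,0,20,0,0,0],
  [0.3,0,0,25,0,0,0],
  [0.3,0,0,25,0,0,0],
  [0.3,0,0,20,0,0,0],
  [0.3,0,0,10,0,0,0],
  [0.3,0,0,3,0,0,0],
  [0.3,0,0,0,0,0,0],
  [0.3,0,0,0,0,0,0],
])

```text
t: 12.7
position: [0.6669, -0.0032, 0.1072]
tool_rot: [3.141, 0.0, 0.004]
ft_force: [-0.3, 0.8, -1.7]
width: 0.578
```

Request:
drive_tool([
  [0.3,0,0,1,0,0,0],
  [0.3,0,0,0,0,0,0],
])

```text
t: 12.9
position: [0.6665, -0.0033, 0.1057]
tool_rot: [3.141, 0.0, 0.002]
ft_force: [-0.7, -1.3, -1.1]
width: 0.582
```

Request:
drive_tool([
  [0.3,0,0,1,0,0,0],
  [0.3,0,0,0,0,0,0],
])

```text
t: 13.1
position: [0.666, -0.0032, 0.1038]
tool_rot: [3.142, -0.0, 0.0]
ft_force: [0.8, -0.0, -2.1]
width: 0.582
```

Request:
drive_tool([
  [0.3,0,0,1,0,0,0],
  [0.3,0,0,0,0,0,0],
])

```text
t: 13.3
position: [0.6659, -0.0032, 0.1026]
tool_rot: [-3.142, 0.0, 0.001]
ft_force: [-0.2, 1.1, -1.1]
width: 0.579
```

Request:
drive_tool([
  [0.3,0,0,0.7,0,0,0],
  [0.3,0,0,0,0,0,0],
])

```text
t: 13.5
position: [0.6662, -0.0032, 0.1022]
tool_rot: [3.142, 0.0, 0.0]
ft_force: [0.0, -0.1, -0.4]
width: 0.581
```

Request:
drive_tool([
  [0.3,0,0,0.7,0,0,0],
  [0.3,0,0,0,0,0,0],
])

```text
t: 13.7
position: [0.6665, -0.0032, 0.1021]
tool_rot: [3.141, 0.0, 0.002]
ft_force: [-0.6, 0.6, 3.7]
width: 0.579
```

Request:
drive_tool([
  [0.4,0,0,-0.4,0,0,0],
  [0.65,0,0,0,0,0,0],
  [0.8,0,0,0,0,0,0],
  [0.9,0,0,0,0,0,0],
  [0.9,0,0,0,0,0,0],
  [0.9,0,0,-10,0,0,0],
  [0.9,0,0,-30,0,0,0],
  [0.9,0,0,-40,0,0,0],
  [0.9,0,0,-40,0,0,0],
  [0.9,0,0,-40,0,0,0],
])

```text
t: 14.7
position: [0.6659, -0.0031, 0.2643]
tool_rot: [3.141, 0.0, 0.001]
ft_force: [0.4, -0.2, -0.3]
width: 0.899
```

Request:
drive_tool([
  [1,-15,8,0,0,0,0],
  [1,-26,14,0,0,0,0],
  [1,-30,17,0,0,0,0],
  [1,-30,17,0,0,0,0],
  [1,-30,17,0,0,0,0],
  [1,-30,17,0,0,0,0],
  [1,-24,13,0,0,0,0],
  [1,-12,6,0,0,0,0],
  [1,0,0,0,0,0,0],
  [1,0,0,0,0,0,0],
])

```text
t: 15.7
position: [0.4697, -0.1122, 0.2625]
tool_rot: [3.141, -0.001, 0.002]
ft_force: [0.5, 0.1, -0.9]
width: 1.0
```

```bash
python3 look.py c5 280 150 180 110
```

```text
[ 0.4699 -0.1118  0.262 ] [ 0.3 -0.1 -0.6] 0.9979048791285483
```

View pics/c5.png

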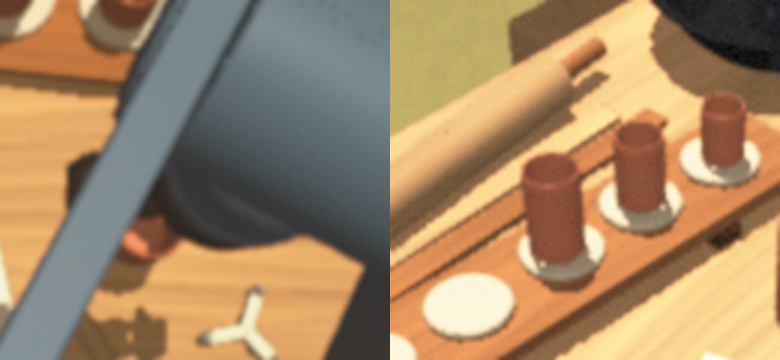

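Request:
drive_tool([
  [1,0,0,35,0,0,0],
  [1,0,0,35,0,0,0],
  [1,0,0,35,0,0,0],
  [1,0,0,30,0,0,0],
  [1,0,0,25,0,0,0],
  [1,0,0,15,0,0,0],
  [1,0,0,13,0,0,0],
  [1,0,0,0,0,0,0],
  [0.8,0,0,0,0,0,0],
  [0.65,0,0,0,0,0,0],
])

```text
t: 16.8
position: [0.47, -0.1125, 0.0748]
tool_rot: [3.141, 0.0, 0.003]
ft_force: [0.6, -0.7, 0.9]
width: 0.69
```

Request:
drive_tool([
  [0.3,0,0,0,0,0,0],
  [0.3,0,0,0,0,0,0],
  [0.3,0,0,0,0,0,0],
  [0.3,0,0,0,0,0,0],
  [0.3,0,0,0,0,0,0],
])

```text
t: 17.3
position: [0.4702, -0.1127, 0.0752]
tool_rot: [3.14, -0.0, 0.004]
ft_force: [-0.1, -0.4, 6.0]
width: 0.638
```

Request:
drive_tool([
  [0.3,0,0,-8,0,0,0],
  [0.3,0,0,-20,0,0,0],
  [0.3,0,0,-27,0,0,0],
  [0.3,0,0,-30,0,0,0],
  [0.3,0,0,-30,0,0,0],
  [0.3,0,0,-30,0,0,0],
  [0.3,0,0,-20,0,0,0],
  [0.3,0,0,-8,0,0,0],
])

```text
t: 18.1
position: [0.4698, -0.1126, 0.2495]
tool_rot: [3.14, 0.0, 0.006]
ft_force: [0.2, -0.2, -1.3]
width: 0.641
```

Request:
drive_tool([
  [0.3,10,-10,0,0,0,0],
  [0.3,20,-21,0,0,0,0],
  [0.3,26,-27,0,0,0,0],
  [0.3,26,-28,0,0,0,0],
  [0.3,26,-28,0,0,0,0],
  [0.3,26,-28,0,0,0,0],
  [0.3,26,-28,0,0,0,0],
  [0.3,22,-23,0,0,0,0],
  [0.3,13,-13,0,0,0,0],
  [0.3,7,-7,0,0,0,0],
])

```text
t: 19.1
position: [0.671, 0.1033, 0.2438]
tool_rot: [-3.141, -0.003, 0.006]
ft_force: [0.5, 0.4, -1.6]
width: 0.64
```

Request:
drive_tool([
  [0.3,0,0,0,0,0,0],
  [0.3,0,0,0,0,0,0],
])

```text
t: 19.3
position: [0.6703, 0.1006, 0.2456]
tool_rot: [3.141, -0.0, -0.003]
ft_force: [-0.0, -0.8, -2.1]
width: 0.639
```

Request:
drive_tool([
  [0.3,2,0,10,0,0,0],
  [0.3,0,0,22,0,0,0],
  [0.3,0,0,28,0,0,0],
  [0.3,0,0,28,0,0,0],
  [0.3,0,0,22,0,0,0],
  [0.3,0,0,12,0,0,0],
  [0.3,0,0,4,0,0,0],
  [0.3,0,0,0,0,0,0],
  [0.3,0,0,0,0,0,0],
])

```text
t: 20.2
position: [0.674, 0.1007, 0.1224]
tool_rot: [3.142, -0.0, 0.004]
ft_force: [-0.1, -0.2, -0.9]
width: 0.639
```

Request:
drive_tool([
  [0.3,0,0,1,0,0,0],
  [0.3,0,0,0,0,0,0],
])

```text
t: 20.4
position: [0.6736, 0.1009, 0.1208]
tool_rot: [3.142, 0.0, 0.003]
ft_force: [0.6, 0.1, -1.3]
width: 0.641
```

Request:
drive_tool([
  [0.3,0,0,1,0,0,0],
  [0.3,0,0,0,0,0,0],
])

```text
t: 20.6
position: [0.6731, 0.1009, 0.1189]
tool_rot: [3.142, 0.0, 0.0]
ft_force: [0.2, 0.6, -0.7]
width: 0.641
```

Request:
drive_tool([
  [0.3,0,0,1,0,0,0],
  [0.3,0,0,0,0,0,0],
])

```text
t: 20.8
position: [0.6729, 0.1009, 0.1176]
tool_rot: [3.142, 0.0, -0.001]
ft_force: [-0.6, 0.8, -1.8]
width: 0.641
```

Request:
drive_tool([
  [0.3,0,0,0.8,0,0,0],
  [0.3,0,0,0,0,0,0],
])

```text
t: 21.0
position: [0.6733, 0.1008, 0.1174]
tool_rot: [3.142, 0.0, 0.001]
ft_force: [-0.7, -0.5, 0.9]
width: 0.64
```

Request:
drive_tool([
  [0.3,0,0,0.4,0,0,0],
  [0.7,0,0,0,0,0,0],
  [0.8,0,0,0,0,0,0],
  [0.9,0,0,0,0,0,0],
  [0.9,0,0,0,0,0,0],
  [0.9,0,0,-10,0,0,0],
  [0.9,0,0,-30,0,0,0],
  [0.9,0,0,-40,0,0,0],
  [0.9,0,0,-40,0,0,0],
  [0.9,0,0,-40,0,0,0],
])

```text
t: 22.0
position: [0.6729, 0.1008, 0.2791]
tool_rot: [3.142, -0.0, 0.001]
ft_force: [0.3, -0.7, -0.4]
width: 0.904
```

Request:
drive_tool([
  [1,-20,-15,0,0,0,0],
  [1,-35,-25,0,0,0,0],
  [1,-40,-29,0,0,0,0],
  [1,-40,-29,0,0,0,0],
  [1,-40,-29,0,0,0,0],
  [1,-40,-29,0,0,0,0],
  [1,-35,-26,0,0,0,0],
  [1,-22,-16,0,0,0,0],
  [1,-10,-7,0,0,0,0],
  [1,0,0,0,0,0,0],
])

```text
t: 23.0
position: [0.3904, 0.3066, 0.2774]
tool_rot: [-3.141, -0.004, -0.002]
ft_force: [0.2, 0.6, 0.9]
width: 1.002
```

Request:
drive_tool([
  [1,0,0,0,0,0,0],
])

```text
t: 23.1
position: [0.3919, 0.3055, 0.277]
tool_rot: [3.141, -0.0, 0.002]
ft_force: [0.5, -0.4, 0.3]
width: 0.999
```

```bash
python3 look.py c6 90 170 130 140
```

```text
[0.3922 0.3051 0.2767] [ 0.2  0.7 -0.1] 0.998911310617449
```

View pics/c6.png

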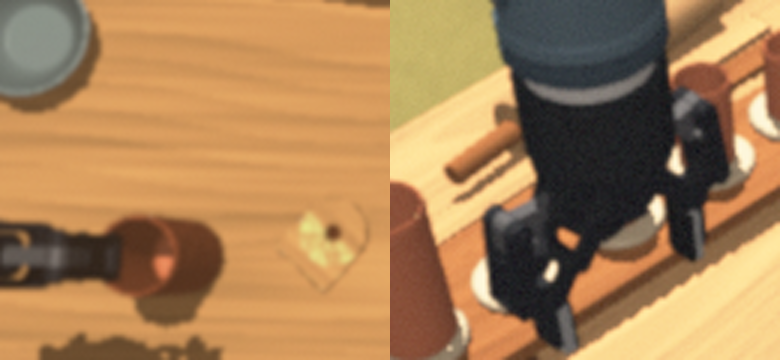

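Request:
drive_tool([
  [1,0,0,35,0,0,0],
  [1,0,0,35,0,0,0],
  [1,0,0,30,0,0,0],
  [1,0,0,30,0,0,0],
  [1,0,0,25,0,0,0],
  [1,0,0,20,0,0,0],
  [1,0,0,13,0,0,0],
  [1,0,0,0,0,0,0],
  [0.85,0,0,0,0,0,0],
  [0.75,0,0,0,0,0,0],
])

```text
t: 24.2
position: [0.3922, 0.3061, 0.0898]
tool_rot: [-3.141, 0.0, -0.003]
ft_force: [-0.3, -0.6, -0.5]
width: 0.752
```

Request:
drive_tool([
  [0.3,0,0,0,0,0,0],
  [0.3,0,0,0,0,0,0],
  [0.3,0,0,0,0,0,0],
  [0.3,0,0,0,0,0,0],
  [0.3,0,0,0,0,0,0],
])

```text
t: 24.7
position: [0.3922, 0.3064, 0.0902]
tool_rot: [-3.14, -0.0, -0.004]
ft_force: [-0.1, 1.3, 6.7]
width: 0.663
```

Request:
drive_tool([
  [0.3,0,0,-8,0,0,0],
  [0.3,0,0,-20,0,0,0],
  [0.3,0,0,-27,0,0,0],
  [0.3,0,0,-30,0,0,0],
  [0.3,0,0,-30,0,0,0],
  [0.3,0,0,-30,0,0,0],
  [0.3,0,0,-20,0,0,0],
  [0.3,0,0,-8,0,0,0],
])

```text
t: 25.5
position: [0.3918, 0.3063, 0.2644]
tool_rot: [-3.14, -0.0, -0.006]
ft_force: [0.2, 0.2, -1.3]
width: 0.673
```

Request:
drive_tool([
  [0.3,14,5,0,0,0,0],
  [0.3,28,10,0,0,0,0],
  [0.3,36,13,0,0,0,0],
  [0.3,36,13,0,0,0,0],
  [0.3,36,13,0,0,0,0],
  [0.3,36,13,0,0,0,0],
  [0.3,36,13,0,0,0,0],
  [0.3,32,12,0,0,0,0],
  [0.3,20,7,0,0,0,0],
  [0.3,12,5,0,0,0,0],
])

```text
t: 26.5
position: [0.6784, 0.1996, 0.2582]
tool_rot: [3.141, -0.003, -0.006]
ft_force: [-0.1, 0.0, -0.6]
width: 0.669
```

Request:
drive_tool([
  [0.3,0,0,0,0,0,0],
  [0.3,0,0,0,0,0,0],
])

```text
t: 26.7
position: [0.6764, 0.2013, 0.2594]
tool_rot: [3.141, -0.001, -0.005]
ft_force: [0.5, 0.2, -2.8]
width: 0.668
```

Request:
drive_tool([
  [0.3,1,-1,10,0,0,0],
  [0.3,0,0,22,0,0,0],
  [0.3,0,0,28,0,0,0],
  [0.3,0,0,28,0,0,0],
  [0.3,0,0,22,0,0,0],
  [0.3,0,0,11,0,0,0],
  [0.3,0,0,4,0,0,0],
  [0.3,0,0,0,0,0,0],
  [0.3,0,0,0,0,0,0],
])

```text
t: 27.6
position: [0.6789, 0.2031, 0.1383]
tool_rot: [-3.141, -0.0, -0.004]
ft_force: [0.1, -0.0, -0.7]
width: 0.669
```

```bash
python3 look.py c7 150 80 100 140
```

```text
[0.679  0.203  0.1384] [ 0.2 -0.4 -1.4] 0.6735207471406315
```

View pics/c7.png

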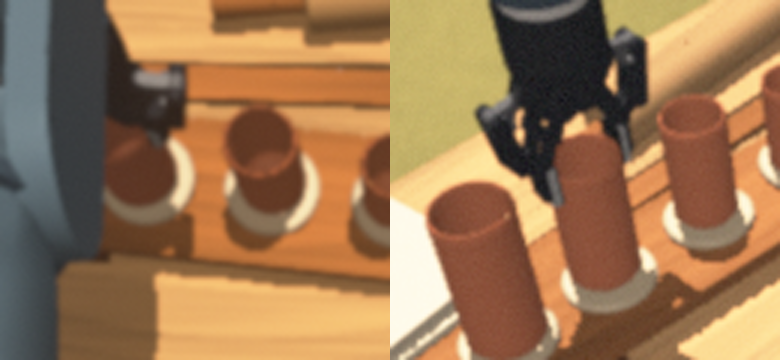

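Request:
drive_tool([
  [0.3,0,0,2,0,0,0],
  [0.3,0,0,1,0,0,0],
  [0.3,0,0,1,0,0,0],
  [0.3,0,0,0,0,0,0],
])

```text
t: 28.1
position: [0.678, 0.2028, 0.1324]
tool_rot: [3.142, 0.0, -0.0]
ft_force: [0.3, -0.2, -2.3]
width: 0.669
```

Request:
drive_tool([
  [0.3,0,0,1,0,0,0],
  [0.3,0,0,0,0,0,0],
])

```text
t: 28.3
position: [0.6784, 0.2028, 0.1324]
tool_rot: [3.142, 0.0, 0.001]
ft_force: [-0.6, -0.2, 2.5]
width: 0.667
```

Request:
drive_tool([
  [0.3,0,0,0.8,0,0,0],
  [0.3,0,0,0,0,0,0],
])

```text
t: 28.5
position: [0.6786, 0.2028, 0.1323]
tool_rot: [3.142, 0.0, 0.002]
ft_force: [-2.7, -0.1, 5.3]
width: 0.671
```

Contact. Release, rise, and retreat over the open table.

Request:
drive_tool([
  [0.3,0,0,-0.5,0,0,0],
  [0.75,0,0,0,0,0,0],
  [0.85,0,0,0,0,0,0],
  [0.87,0,0,0,0,0,0],
  [0.87,0,0,0,0,0,0],
  [0.87,0,0,-10,0,0,0],
  [0.87,0,0,-30,0,0,0],
  [0.87,0,0,-40,0,0,0],
  [0.87,0,0,-40,0,0,0],
  [0.87,0,0,-40,0,0,0],
])

```text
t: 29.5
position: [0.6779, 0.2028, 0.2938]
tool_rot: [-3.142, -0.0, -0.001]
ft_force: [0.7, -0.3, -0.3]
width: 0.869
```

Request:
drive_tool([
  [0.87,-25,20,0,0,0,0],
  [0.87,-35,45,0,0,0,0],
  [0.87,-35,48,0,0,0,0],
  [0.87,-35,48,0,0,0,0],
  [0.87,-35,48,0,0,0,0],
  [0.87,-35,48,0,0,0,0],
  [0.87,-35,48,0,0,0,0],
  [0.87,-35,48,0,0,0,0],
  [0.87,-20,48,0,0,0,0],
  [0.87,0,48,0,0,0,0],
])

```text
t: 30.5
position: [0.4246, -0.1944, 0.2928]
tool_rot: [3.14, -0.0, 0.003]
ft_force: [1.2, 1.1, 0.3]
width: 0.871
```

Request:
drive_tool([
  [0.87,0,45,0,0,0,0],
  [0.87,0,30,0,0,0,0],
  [0.87,0,20,0,0,0,0],
  [0.87,0,0,0,0,0,0],
  [0.87,0,0,0,0,0,0],
])

```text
t: 31.0
position: [0.4264, -0.2875, 0.2914]
tool_rot: [-3.141, 0.0, 0.0]
ft_force: [-0.5, 1.0, -0.8]
width: 0.871
```

```bash
python3 - <<'E'
from h import *
t=imaging.camera('top');s=imaging.camera('side')
g=lambda i,x,y,w,h,W:cv2.resize(i[y:y+h,x:x+w],(W,int(W*h/w)),interpolation=cv2.INTER_CUBIC)
a=g(t,120,90,280,100,800);b=g(s,100,130,240,90,800)
cv2.imwrite('pics/f.png',np.vstack([a,b[:314]]));cv2.imwrite('pics/ft.png',t)
print(readout.get_state()['position'])
print(a.shape)
D=[(.677,.204,120),(.6716,.1015,105),(.664,-.0028,90),(.657,-.098,75)]
for x,y,h in D:
    u=proj('top',[x,y-.002,.042+h/1000]);w=proj('side',[x,y+.002,.042+h/1000])
    print(h,'rim expected in f.png top',((u-[120,90])*800/280).round(),'side',((w-[100,130])*800/240+[0,286]).round())
E
```

```text
[ 0.42664181 -0.2868211   0.29142864]
(285, 800, 3)
120 rim expected in f.png top [190.  91.] side [213. 501.]
105 rim expected in f.png top [330. 109.] side [335. 451.]
90 rim expected in f.png top [466. 129.] side [447. 405.]
75 rim expected in f.png top [586. 147.] side [540. 369.]
```

View pics/f.png

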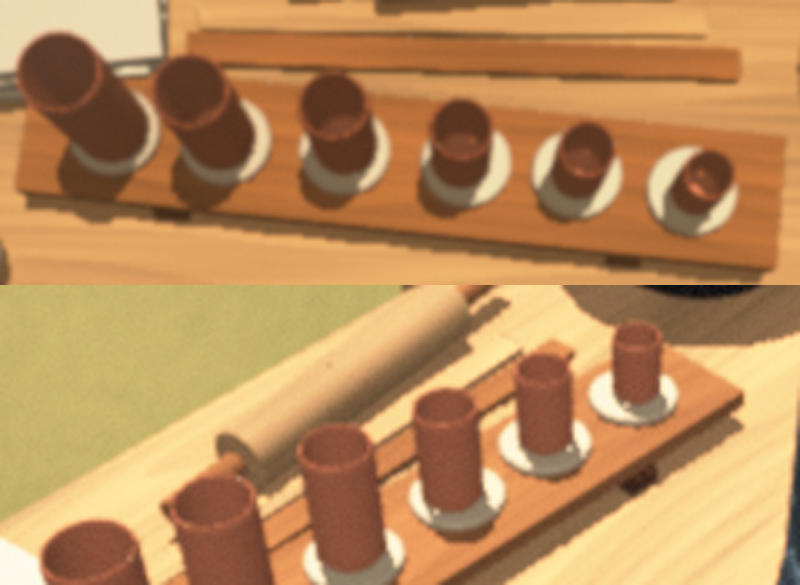

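```bash
python3 -c "
from station import order; print(order.sign_off())"
```

```text
the job is handed in; nothing more can be done
None
```

The four loose beakers now stand upright on the free discs, so the row steps down 135, 120, 105, 90, 75, 60 mm. The job is handed in at about 31 s of the 99 s allowed.

- **Setting down:** I lowered each beaker until the wrist force showed contact, at most about 8 N, and then released it.
- **Final check:** Both cameras show all six upright and in order, with the gripper clear of everything. I didn't move the end beakers, and the blue look-alike was left alone.
- **Centring:** The 120 and 75 mm beakers sit within about 1–2 mm of their disc centres. The 105 mm is about 3 mm off by the top view, and closer by the side view. The 90 mm is off by about 4 mm in the top view and 2–3 mm in the side view. I left it because its foot still has plenty of room on the disc.
- **Disagreement:** The two cameras differed by up to about 6 mm on the disc positions, so I used the average.

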